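# Line up a bracket stack with a tapered pin

### The arm

A 7-joint arm with a two-finger parallel gripper is mounted at the origin on the work surface. World frame = base frame: x ahead of the robot, y to its left, z up, the work surface at z = 0. Lengths are in m, angles in rad, forces in N, time in s.
With the tool pointing down it reaches from about 0.35 to 0.9 m from the base axis. Payload 8.1 kg.
Tool frame: the origin (TCP) lies between the finger pads; the fingertips stand ahead of it and the grasp point (between the pads) is the TCP (arm.nose_length is the z of the fingertips in the tool frame, in m); z points along the fingers, y is the line along which they close (so a half turn about z gives the same grasp; the last joint's range is limited). The gripper opens to 92 mm and grips with 3 to 60 N. Pads are 19 mm wide; open, the fingers measure 130 mm over their backs; the gripper's body (75 mm by 190 mm) begins 47 mm behind the grasp point.
Start: joints at [1.204, 0.434, 0.025, 1.573, -0.012, 1.134, -0.075], TCP at [0.163, -0.603, 0.246] pointing down, gripper open.
Joint ranges: [-2.62, 2.62], [-0.44, 2.09], [-1.27, 1.32], [0.08, 2.57], [-1.32, 4.46], [0.12, 2], [-2.74, 2.74]. Speed limits (rad/s): [2.22, 2.22, 3.01, 3.01, 3.14, 3.14, 3.14].

### API

Orientations are given as a rotation vector (axis times angle).
In Python, from cell import sensors, optics, arm gives the robot as it stands.
- The arm moves only by the tool arm_command, never from a script. Its argument "deltas" is one flat list of numbers, 7 for each row, row after row: the turn, a rotation vector about the world's x, y, z as a fraction of full scale, then the shift along the world's x, y, z as a fraction of full scale, then the finger opening in mm, from 0 to 91.8. In form: [wx, wy, wz, dx, dy, dz, fingers, wx, wy, wz, dx, dy, dz, fingers, ...]. A call has 1 to 20 rows; each row is the pose to reach, as a shift and turn from the pose commanded when the call began; what a row does not reach only later rows make up. Full scale, the value 1, is 1 m for a shift and 90 degrees for a turn. A row lasts 1/10 s, in which the tool goes at most 50 mm and 8.59 degrees, less where a joint would pass 70% of its speed; a pose out of reach is approached as far as the arm can. A call with a number of a shift or a turn outside -1 to 1 is refused whole. A call with a gripper value outside its range is refused whole. The fingers move at their own pace and stop on an object; "force" is the grip in N (left out, the last holds). Time passes only in rows, so rows that repeat a pose let the fingers close. It gives the time, the measured TCP pose, the force, the opening and the grip force at its end, in the units of the state.
- sensors.observe(): the state, without advancing time (a new reading comes with each control period).
- optics.get_image(name): name is "scene" or "side" or "wrist"; returns the picture (420x560x3 uint8, blue, green, red); there is no depth.
- optics.calibration(name): a dict with "camera_matrix" (3x3 intrinsics, pixels), "rvec" (rotation vector, rad) and "tvec" (3), from world to camera coordinates, as OpenCV has them. Camera axes: x right, y down, z forward; pixel columns grow to the right and rows downward; lengths in m; the calibration is good to about 2 mm. A picture is of the moment at which its call begins: read the wrist's pose just before it. calibration takes no time and is no camera call; for the wrist camera it gives the pose at the moment of the call.
- arm.sign_off(): hands the job in; it is judged then, once.
The state is a dict: "clock": time; "joints": joint angles; "dq": joint speeds; "joint_efforts": joint torques, N m; "position": TCP position; "ee_rot": TCP orientation; "force": force on the tool from outside, world axes, zero at the start; "ft_torque": the same for the moment, N m; "width": opening from 0.0 (shut) to 1.0 (fully open); "gripper_force": force on a finger pad.
Only numpy, scipy, OpenCV 4.12 (cv2) and the standard library are available. Lean on these libraries where they do the work, as an engineer would, in place of code of your own. Each camera call takes 0.05 s, during which the arm holds its last target. There are 200 camera calls.

### The job

Take the tapered alignment pin with the red head out of its wooden rest and work it down through the stacked holes on the grey stand (blue plate, copper plate and the fixed bush beneath them), so that it pulls the two loose plates into line over the bush, until its collar sits fully home, flat on the blue plate. Feel for the bush's hole with the pin's tip and ease it in gently: neither the pin nor the gripper may ever press on the plates or the stand with 40 N or more. Leave the pin standing there on its own, and do not disturb the other things on the bench.

Things in the scene. Friction and masses are not known exactly. Their poses are not given: they have to be found in the camera images.
- pin_grip (a point): Tapered steel pin, 107 mm long, 0.19 kg, upright in the rest. This point: centre of its round red head (22 mm across, 40 mm tall); z up the pin. Below: collar 30 mm across, 5 mm thick, its underside 25 mm below this point; then 22 mm of straight shank 16 mm across; then 40 mm of even taper to a blunt flat tip 10 mm across, 87 mm below this point.
- pin_collar (a point): Point on the pin's axis at the underside of its dark collar, 25 mm below the centre of the red head; z runs up the pin.
- rest: Wooden rest, a fixed block 90 x 90 x 68 mm with one upright 19 mm through hole in which the pin hangs by its collar, so that the head stands clear above. The origin is the centre of its underside, on the bench.
- stand: Grey stand fixed to the bench, 190 x 152 mm, x along its two rails; origin: centre of its underside, on the bench. Dark top plate with bolts, its face 58 mm up, with a fixed 10 mm thick bush flush in its middle (56 mm wide). On it lie a copper-coloured plate (6 mm thick), then a blue bracket plate (6 mm). Both plates and the bush have an upright 18 mm through hole; below is open to the bench.
- stand_top (a point): Stand's centre line at the level of the blue plate's upper face, 70 mm above the bench. The bush's upper face is 12 mm lower; the centre of its hole lies 9 mm off this line, in a direction that differs every time (any way round) and must be felt for: on the line itself the tip meets solid metal. The bush never gives way. The copper plate's hole starts up to 2 mm off along x and y.
- top_hole (a point): Centre of the blue plate's hole, at its upper face; starts up to 2.5 mm off the stand's centre line along x and y. An upturned lip stands 14 mm above the plate, 66 mm from the hole to +x. Blue and copper plates keep heading and height, slide sideways when the pin pushes them, against about 1.5 N drag each (15 mm at most from the centre line), and stay where pushed.
- oil_can_mid (a point): Green oil can with a white lid and pale label, 54 mm across and 75 mm tall, standing on the bench; this point is half-way up. To be left alone.
- angle_mid (a point): Loose folded aluminium angle, 50 x 90 x 50 mm, on the bench; this point is above the middle of its foot, half-way up. To be left alone.
- mallet_grip (a point): Hand hammer lying on the bench, this point on its handle; x along the handle towards the head. To be left alone.
Mind the look-alikes: they are no part of the job. Of the things that look like the part that bears pin_grip, the middle-sized one is meant.

How it is judged:
By the outcome, as a careful person would: the job done as asked, in the order asked, and still so for the second after the job is handed in, with the robot touching nothing.
It also fails if it takes over 72 s, if anything falls off the work surface, if the arm or the gripper's body presses on something with over 40 N, if the wrist force passes 120 N, or if a joint passes its speed limit or range.

## Working session

There is one attempt and no reset: what is moved stays moved. The work goes in short steps, Python scripts to look and compute and a tool call to move; the robot and the scene stay as the last step left them, time stands still between calls to the robot, and variables do not carry over. Pictures are saved under pics/ and viewed, at most 10 in all, crops included, and the job is handed in when it is done.

Besides the shell and the picture viewer there is one more tool, called after "Call:" as name(argument=value, ...), one argument or row to a line, values as JSON. arm_command: Moves the arm, as the interface text tells. Its arguments: {"type":"object","properties":{"deltas":{"type":"array","items":{"type":"number"}},"force":{"type":"number"}},"required":["deltas"]}

```bash
mkdir -p pics; ls; cat > h.py <<'E'
import cv2, numpy as np
from cell import sensors, optics, arm
def snap(n,f):
    im=optics.get_image(n); cv2.imwrite('pics/'+f,im); return im
def ray(n,uv,cal=None):
    c=cal or optics.calibration(n); K=np.array(c['camera_matrix'],float);R=cv2.Rodrigues(np.array(c['rvec'],float))[0];t=np.array(c['tvec'],float).ravel()
    d=R.T@np.linalg.inv(K)@np.array([uv[0],uv[1],1.]);return -R.T@t,d
def plane(n,uv,z,cal=None):
    o,d=ray(n,uv,cal);return o+d*(z-o[2])/d[2]
def proj(n,p):
    c=optics.calibration(n);return cv2.projectPoints(np.array([p],float),np.array(c['rvec'],float),np.array(c['tvec'],float),np.array(c['camera_matrix'],float),None)[0].ravel()
E
python3 - <<'E'
from h import *
a=snap('scene','s1.png');b=snap('side','d1.png')
print(sensors.observe(),arm.nose_length)
for n in('scene','side','wrist'):print(n,ray(n,(280,210)))
E
```

```text
pics
{'clock': 0.1, 'joints': array([ 1.2044234 ,  0.43514833,  0.02496739,  1.57398686, -0.01158763,
        1.13400738, -0.07509266]), 'dq': array([-0.00079522, -0.00390015, -0.00051663, -0.0018655 , -0.00041649,
        0.00127634, -0.00086757]), 'joint_efforts': array([ 4.50339096e-03, -6.69128251e+01,  9.88863744e-01, -3.15145361e+01,
       -6.03576796e-02,  3.74517264e-02,  9.82647862e-06]), 'position': array([ 0.16279339, -0.60298549,  0.2450339 ]), 'ee_rot': array([-3.11296367e+00, -4.12874097e-01,  5.01168546e-04]), 'force': array([ 0.6351888 , -0.18522811, -0.69595994]), 'ft_torque': array([ 0.01613969,  0.00672455, -0.04118476]), 'gripper_force': 0.0, 'width': 1.0004399426542874} 0.019
scene (array([ 0.85988892, -0.32092284,  0.84717914]), array([-0.29556145,  0.46255076, -0.83592859]))
side (array([ 0.54643882, -0.49152461,  0.4949973 ]), array([ 0.10055494,  0.82429511, -0.55733778]))
wrist (array([ 0.24448308, -0.58081081,  0.38499583]), array([-0.29592796, -0.09063446, -0.95096226]))
```

View pics/s1.png

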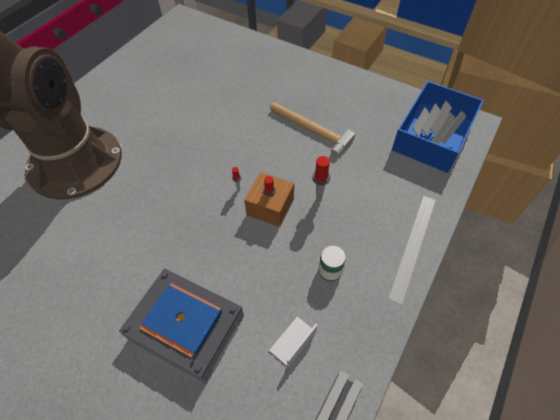

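View pics/d1.png

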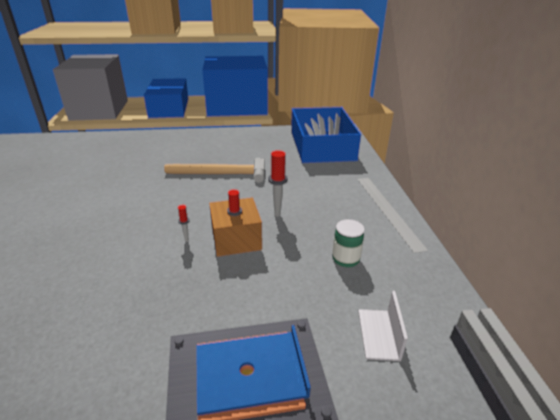

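Three red-headed pins appear in the scene image: small at (236,173), mid-sized in the wooden rest at (269,184), and large at (322,168). The middle one fits because it is mid-sized and hangs in the rest. The stand is at about (185,320), with its lip on the right in the side view.

```bash
cat > m.py <<'E'
from h import *
S=cv2.imread('pics/s1.png');D=cv2.imread('pics/d1.png')
cv2.imwrite('pics/c1.png',np.hstack([cv2.resize(S[150:240,220:340],(390,292)),cv2.resize(D[140:260,160:300],(341,292))]))
cv2.imwrite('pics/c2.png',np.hstack([cv2.resize(S[265:380,115:250],(390,332)),cv2.resize(D[310:420,160:340],(410,332),fx=1,fy=1)]))
def comps(m,amin):
    n,l,s,c=cv2.connectedComponentsWithStats(m.astype(np.uint8));return [(s[i],c[i].round(1),l==i) for i in range(1,n) if s[i][4]>amin]
def tri(p,q):
    o1,d1=ray('scene',p);o2,d2=ray('side',q)
    A=np.stack([d1,-d2],1);s=np.linalg.lstsq(A,o2-o1,rcond=None)[0];a=o1+d1*s[0];b=o2+d2*s[1];return (a+b)/2,np.linalg.norm(a-b)
R=lambda I:(I[...,2]>110)&(I[...,1]<50)&(I[...,0]<60)
r={}
for n,I in(('scene',S),('side',D)):
    r[n]=[(c,s.tolist()) for s,c,_ in comps(R(I),25)]
    print(n,[(c.tolist(),s) for c,s in r[n]])
    B=(I[...,0]>90)&(I[...,2]<60)&(I[...,1]<110)
    for s,c,l in comps(B,1500):
        print('blue',s,c)
        cs=cv2.findContours(l.astype(np.uint8),cv2.RETR_CCOMP,cv2.CHAIN_APPROX_NONE)
        for k,h in zip(cs[0],cs[1][0]):
            if h[3]>=0 and len(k)>10:
                e=cv2.fitEllipse(k);print(' hole',e,plane(n,e[0],.07))
        if s[4]<20000:
            k=max(cs[0],key=len);print(' quad',[ (p[0].tolist(),plane(n,p[0],.07).round(4)) for p in cv2.approxPolyDP(k,6,True)])
E
python3 m.py
```

```text
scene [([50.3, 21.5], [17, 0, 69, 44, 194]), ([322.6, 161.6], [317, 157, 12, 10, 95]), ([268.3, 180.1], [265, 177, 8, 7, 45])]
blue [ 142  285   79   67 2724] [180.8 318.1]
 hole ((179.88218688964844, 316.6672058105469), (9.485020637512207, 11.578893661499023), 40.341976165771484) [ 0.54490647 -0.20222523  0.07      ]
 quad [([168, 285], array([ 0.4824, -0.1627,  0.07  ])), ([142, 323], array([ 0.4896, -0.2494,  0.07  ])), ([195, 351], array([ 0.6103, -0.2392,  0.07  ])), ([220, 310], array([ 0.6045, -0.1516,  0.07  ]))]
side [([277.7, 165.6], [272, 152, 13, 29, 347]), ([233.5, 201.0], [229, 191, 10, 22, 189]), ([182.3, 213.5], [179, 206, 8, 16, 98])]
blue [  49    0   79   21 1550] [88.5 10. ]
 quad [([49, 0], array([-1.1442,  3.8345,  0.07  ])), ([55, 20], array([-0.6573,  2.5964,  0.07  ])), ([127, 19], array([-0.182 ,  2.6227,  0.07  ])), ([123, 0], array([-0.4677,  3.8234,  0.07  ]))]
blue [   0   12   42  121 2612] [13.6 91. ]
 quad [([0, 12], array([-1.2057,  3.0152,  0.07  ])), ([0, 132], array([-0.0974,  0.5837,  0.07  ])), ([41, 131], array([0.0103, 0.5822, 0.07  ]))]
blue 
[... 1292 characters left out ...]
, 0.07  ])), ([303, 162], array([0.7006, 0.3367, 0.07  ])), ([357, 159], array([0.834 , 0.3417, 0.07  ])), ([359, 133], array([0.8836, 0.4985, 0.07  ])), ([341, 108], array([0.8825, 0.7025, 0.07  ]))]
blue [ 197  326  113   89 6898] [250.3 373.3]
 hole ((246.61256408691406, 370.1350402832031), (13.809021949768066, 16.894763946533203), 81.58521270751953) [ 0.54449499 -0.20480479  0.07      ]
 quad [([293, 326], array([ 0.6095, -0.1442,  0.07  ])), ([261, 345], array([ 0.5643, -0.1705,  0.07  ])), ([255, 338], array([ 0.5573, -0.1589,  0.07  ])), ([198, 346], array([ 0.4839, -0.1645,  0.07  ])), ([198, 414], array([ 0.4894, -0.2534,  0.07  ])), ([308, 397], array([ 0.6127, -0.2454,  0.07  ]))]
```

View pics/c1.png

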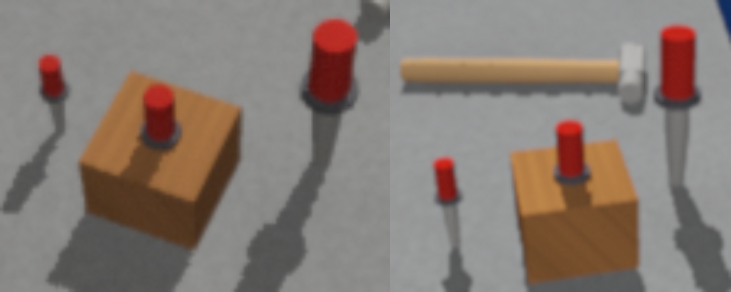

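View pics/c2.png

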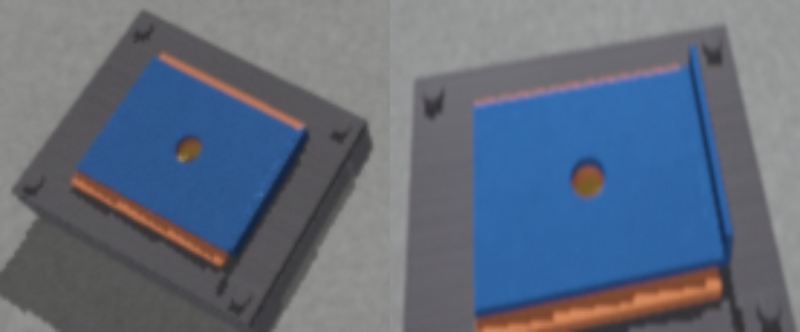

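The crops confirm the choice: the mid-sized pin hangs by its collar in the rest, with the small pin on its left and the large one on its right. The second crop shows the four stand bolts, the hole at crop (188,149) and (588,180), and the lip on the right (+x) in the side view.

```bash
cat > m2.py <<'E'
from h import *
import m
S=m.S;D=m.D
print('-----')
RR=lambda I:(I[...,2]>70)&(I[...,1]<45)&(I[...,0]<55)&(I[...,2]>2.2*I[...,1])
a={}
for n,I,w in(('scene',S,(150,225,220,340)),('side',D,(140,260,160,300))):
    M=np.zeros(I.shape[:2],bool);M[w[0]:w[1],w[2]:w[3]]=RR(I)[w[0]:w[1],w[2]:w[3]]
    a[n]=sorted([((s[0]+s[2]/2-.5,s[1]+s[3]/2-.5),s[:5].tolist()) for s,c,_ in m.comps(M,12)]);
for p,q in zip(a['scene'],a['side']):print(p,q,*m.tri(p[0],q[0]))
for n in a: print(n,[plane(n,p[0],.093) for p in a[n]])
bs=[(164.5,276.1),(232.7,310.3),(198.1,368.2),(126.4,329.0)]
k=180/410;bd=[(160+432*k,310+98*110/332),(160+712*k,310+52*110/332)]
P=[plane('scene',b,.062) for b in bs];print(np.round(P,4),np.mean(P,0),[np.linalg.norm(P[i]-P[i-1]) for i in range(4)]); print([plane('side',b,.062) for b in bd])
for n,p in(('scene',(332,263)),('side',(349,243))):print('can',plane(n,p,.0375))
s=sensors.observe();Rt=cv2.Rodrigues(s['ee_rot'])[0];print(Rt)
E
python3 m2.py | sed -n '/-----/,$p'
```

```text
-----
((np.float64(235.5), np.float64(173.5)), [233, 168, 6, 12, 56]) ((np.float64(182.5), np.float64(213.5)), [179, 206, 8, 16, 97]) [0.43451254 0.14842956 0.06500362] 0.0005649706664368063
((np.float64(269.0), np.float64(185.0)), [265, 178, 9, 15, 114]) ((np.float64(233.5), np.float64(201.5)), [229, 191, 10, 22, 192]) [0.53409283 0.14497532 0.08936851] 0.0004448686328715505
((np.float64(321.5), np.float64(169.0)), [315, 157, 14, 25, 231]) ((np.float64(278.0), np.float64(166.0)), [272, 152, 13, 29, 346]) [0.6275034  0.22379829 0.12118834] 0.0007112348850677546
scene [array([0.45003558, 0.13146881, 0.093     ]), array([0.53587755, 0.14259787, 0.093     ]), array([0.61813244, 0.24522495, 0.093     ])]
side [array([0.4415542 , 0.10705385, 0.093     ]), array([0.53402785, 0.13953378, 0.093     ]), array([0.63386995, 0.27722301, 0.093     ])]
[[ 0.4594 -0.1494  0.062 ]
 [ 0.6239 -0.1375  0.062 ]
 [ 0.6315 -0.26    0.062 ]
 [ 0.4676 -0.273   0.062 ]] [ 0.5456217 -0.2049654  0.062    ] [np.float64(0.12389396439469134), np.float64(0.16490788173593485), np.float64(0.12269552959361049), np.float64(0.1644268267358118)]
[array([ 0.68161545, -0.17136859,  0.062     ]), array([ 0.85724916, -0.16254977,  0.062     ])]
can [0.74274714 0.06594816 0.0375    ]
can [0.74521949 0.06398369 0.0375    ]
[[ 9.65426417e-01  2.60675252e-01 -4.96343091e-04]
 [ 2.60675689e-01 -9.65425532e-01  1.31459304e-03]
 [-1.36500420e-04 -1.39852743e-03 -9.99999013e-01]]
```

The bolt spans of 164 × 123 mm fit the stand, with its centre near (0.545,-0.205) and its heading about 4°. The pin head is near (0.535,0.142,0.093), as expected. I'll move above the pin, stopping first over the stand to look into the hole.

Call:
arm_command(
  deltas=[0,0,0,0.3,0.4,0.03,91.8,0,0,0,0.3,0.4,0.03,91.8,0,0,0,0.3,0.4,0.03,91.8,0,0,0,0.3,0.4,0.03,91.8,0,0,0,0.3,0.4,0.03,91.8,0,0,0,0.3,0.4,0.03,91.8,0,0,0,0.3,0.4,0.03,91.8,0,0,0,0.3,0.4,0.03,91.8,0,0,0,0.3,0.4,0.03,91.8,0,0,0,0.3,0.4,0.03,91.8,0,0,0,0.3,0.4,0.03,91.8,0,0,0,0.3,0.4,0.03,91.8,0,0,0,0.3,0.4,0.03,91.8],
)

```text
clock: 1.4
position: [0.4621, -0.2044, 0.2754]
ee_rot: [3.114, 0.411, -0.002]
force: [0.1, 0.3, 0.3]
width: 1.0
gripper_force: 0.0
```

```bash
python3 - <<'E'
from h import *
s=sensors.observe();print(s['position'],s['ee_rot'],s['clock'])
w=snap('wrist','w1.png')
B=(w[...,0]>90)&(w[...,2]<60)&(w[...,1]<110)
n,l,st,c=cv2.connectedComponentsWithStats(B.astype(np.uint8))
i=1+st[1:,4].argmax();print(st[i])
cs=cv2.findContours((l==i).astype(np.uint8),cv2.RETR_CCOMP,cv2.CHAIN_APPROX_NONE)
for k,h in zip(cs[0],cs[1][0]):
    if h[3]>=0 and len(k)>10:
        e=cv2.fitEllipse(k);print(e,plane('wrist',e[0],.07)); u,v=map(int,e[0])
        cv2.imwrite('pics/w1c.png',np.hstack([cv2.resize(w,(480,360)),cv2.resize(w[max(v-30,0):v+30,max(u-25,0):u+25],(300,360))]))
E
```

```text
[ 0.46212472 -0.20439094  0.27536918] [ 3.11437434e+00  4.11105452e-01 -1.79409642e-03] 1.4
[  241    16   120   155 12642]
((296.13885498046875, 101.62511444091797), (20.370534896850586, 21.68857765197754), 161.00140380859375) [ 0.54385425 -0.20206149  0.07      ]
```

View pics/w1c.png

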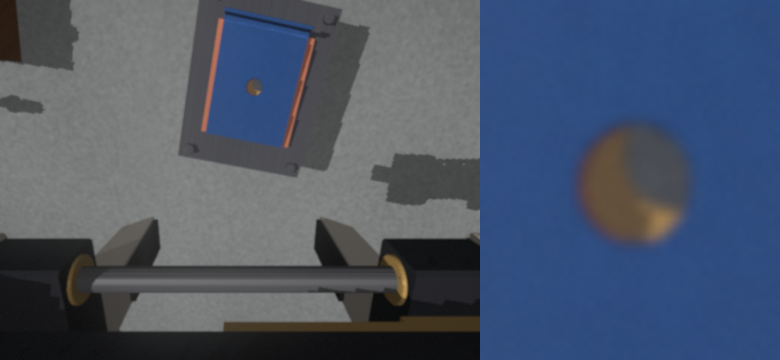

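The wrist view shows the hole at (296,102). Through its upper right the bench is visible as a grey lens, so the bush hole lies that way. This gives a first direction to feel in. Next I go over the pin.

```bash
python3 - <<'E'
from h import *
w=cv2.imread('pics/w1.png')
h=plane('wrist',(296.1,101.6),.07);b=plane('wrist',(304.7,96.5),.058);print(h,b,b-h)
# grey lens centroid
hsv=cv2.cvtColor(w,cv2.COLOR_BGR2HSV);c=w[88:116,283:310].astype(int)
g=(abs(c[...,0]-c[...,2])<25);n,l,s,ce=cv2.connectedComponentsWithStats(g.astype(np.uint8))
for i in range(1,n):
  if s[i][4]>8: print(s[i],ce[i]+[283,88],plane('wrist',ce[i]+[283,88],.058))
E
```

```text
[ 0.54386644 -0.20201978  0.07      ] [ 0.55060465 -0.20945913  0.058     ] [ 0.00673822 -0.00743935 -0.012     ]
[  4   4  18  20 154] [297.4025974   99.96103896] [ 0.54566857 -0.20350038  0.058     ]
```

Call:
arm_command(
  deltas=[0,0,0,0.07,0.345,-0.07,91.8,0,0,0,0.07,0.345,-0.07,91.8,0,0,0,0.07,0.345,-0.07,91.8,0,0,0,0.07,0.345,-0.07,91.8,0,0,0,0.07,0.345,-0.07,91.8,0,0,0,0.07,0.345,-0.07,91.8,0,0,0,0.07,0.345,-0.07,91.8,0,0,0,0.07,0.345,-0.07,91.8,0,0,0,0.07,0.345,-0.07,91.8,0,0,0,0.07,0.345,-0.07,91.8,0,0,0,0.07,0.345,-0.07,91.8],
)

```text
clock: 2.55
position: [0.5332, 0.1389, 0.2059]
ee_rot: [3.114, 0.407, 0.0]
force: [0.7, -0.4, -1.0]
width: 1.0
gripper_force: 0.0
```

```bash
python3 - <<'E'
from h import *
s=sensors.observe();print(s['position'],s['ee_rot'],s['clock'])
w=snap('wrist','w2.png')
R=(w[...,2]>70)&(w[...,1]<45)&(w[...,0]<55)&(w[...,2]>2.2*w[...,1])
n,l,st,c=cv2.connectedComponentsWithStats(R.astype(np.uint8))
for i in range(1,n):
  if st[i][4]>60: print(st[i],c[i],plane('wrist',c[i],.113),plane('wrist',c[i],.093))
print(proj('wrist',[.535,.142,.093]),proj('wrist',[.535,.142,.113]))
cv2.imwrite('pics/w2v.png',w)
E
```

```text
[0.53323391 0.13887868 0.20594592] [3.11383615e+00 4.07282960e-01 1.42377490e-04] 2.55
[259 193  26  21 223] [270.67264574 200.77130045] [0.54732972 0.1469201  0.113     ] [0.54153353 0.14568006 0.093     ]
[273.15762924 209.9167784 ] [272.95568278 218.64691101]
```

View pics/w2v.png

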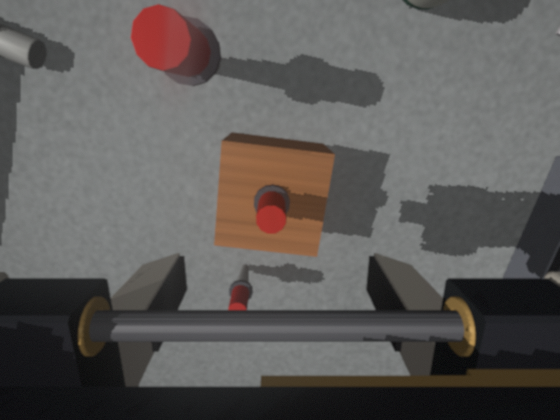

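The red head's top is at (271,220), 2 px from where I predicted it. The rest, small pin and large pin are all clear of the finger line. Descend and grip.

Call:
arm_command(
  deltas=[0,0,0,0.0015,0.001,-0.04,91.8,0,0,0,0.0015,0.001,-0.08,91.8,0,0,0,0.0015,0.001,-0.1,91.8,0,0,0,0.0015,0.001,-0.11,91.8,0,0,0,0.0015,0.001,-0.11,91.8,0,0,0,0.0015,0.001,-0.11,91.8,0,0,0,0.0015,0.001,-0.11,15,0,0,0,0.0015,0.001,-0.11,15,0,0,0,0.0015,0.001,-0.11,15,0,0,0,0.0015,0.001,-0.11,15,0,0,0,0.0015,0.001,-0.11,15,0,0,0,0.0015,0.001,-0.11,15,0,0,0,0.0015,0.001,-0.11,15,0,0,0,0.0015,0.001,-0.11,15],
  force=50,
)

```text
clock: 4.0
position: [0.5344, 0.1426, 0.0957]
ee_rot: [3.114, 0.413, -0.0]
force: [0.6, 0.4, 0.4]
width: 0.353
gripper_force: 0.0
```

Call:
arm_command(
  deltas=[0,0,0,0,0,0,15,0,0,0,0,0,0,15,0,0,0,0,0,0,15,0,0,0,0,0,0,15,0,0,0,0,0,0,15,0,0,0,0,0,0,15,0,0,0,0,0,0,15],
)

```text
clock: 4.7
position: [0.5344, 0.1426, 0.0957]
ee_rot: [3.114, 0.413, -0.0]
force: [0.4, -0.1, -1.7]
width: 0.231
gripper_force: 50.0
```

Gripped at 21.2 mm, which matches the 22 mm head. Lift clear and carry over to the stand.

Call:
arm_command(
  deltas=[0,0,0,0,0,0.04,15,0,0,0,0,0,0.08,15,0,0,0,0,0,0.12,15,0,0,0,0,0,0.16,15,0,0,0,0.01,-0.04,0.16,15,0,0,0,0.011,-0.08,0.16,15,0,0,0,0.011,-0.12,0.16,15,0,0,0,0.011,-0.16,0.16,15,0,0,0,0.011,-0.2,0.16,15,0,0,0,0.011,-0.24,0.15,15,0,0,0,0.011,-0.28,0.14,15,0,0,0,0.011,-0.32,0.12,15,0,0,0,0.011,-0.346,0.1,15,0,0,0,0.011,-0.346,0.09,15,0,0,0,0.011,-0.346,0.085,15,0,0,0,0.011,-0.346,0.085,15,0,0,0,0.011,-0.346,0.085,15],
)

```text
clock: 6.4
position: [0.5461, -0.2019, 0.1814]
ee_rot: [-3.114, -0.416, -0.002]
force: [0.6, -0.7, -1.4]
width: 0.229
gripper_force: 50.0
```

```bash
python3 - <<'E'
from h import *
s=sensors.observe();print(s['position'],s['ee_rot'],s['clock'],s['force'])
w=snap('wrist','w3.png');a=snap('scene','s3.png');d=snap('side','d3.png')
u,v=map(int,proj('scene',[.545,-.203,.1]));p,q=map(int,proj('side',[.545,-.203,.1]));print((u,v),(p,q))
cv2.imwrite('pics/c3.png',np.hstack([cv2.resize(w[60:340,120:440],(320,280)),cv2.resize(a[v-35:v+35,u-30:u+30],(240,280)),cv2.resize(d[max(q-70,0):q+70,p-60:p+60],(240,280))]))
E
```

```text
[ 0.5460728  -0.20191626  0.18142469] [-3.11368160e+00 -4.16367935e-01 -1.50884706e-03] 6.4 [ 0.62266513 -0.74932    -1.37719339]
(176, 311) (246, 353)
```

View pics/c3.png

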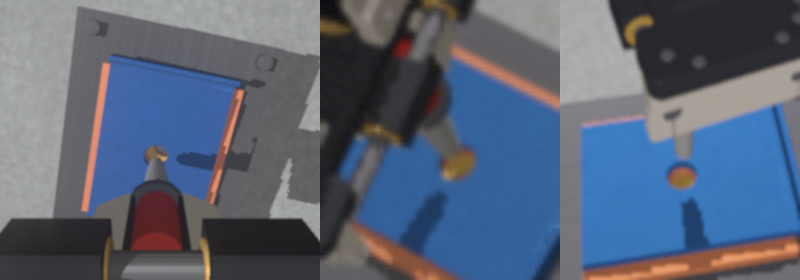

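```bash
python3 - <<'E'
from h import *
s=sensors.observe();print(s['position'],s['clock'])
for n,t in(('scene',(179.7,314)),('side',(247.5,361.5))):
  print(n,'tip',plane(n,t,.0917),'expected px',proj(n,[*s['position'][:2],.0917]))
a=cv2.imread('pics/s3.png')[270:340,140:220];d=cv2.imread('pics/d3.png')[330:400,205:290];w=cv2.imread('pics/w3.png')[170:270,220:340]
cv2.imwrite('pics/c4.png',np.hstack([cv2.resize(x,(265,300),interpolation=cv2.INTER_CUBIC) for x in(a,d,w)]))
E
```

```text
[ 0.54606599 -0.20263122  0.18161545] 6.55
scene tip [ 0.55013457 -0.20164388  0.0917    ] expected px [177.6912106  313.37440881]
side tip [ 0.5460781  -0.20826537  0.0917    ] expected px [247.29090859 357.33252538]
```

View pics/c4.png

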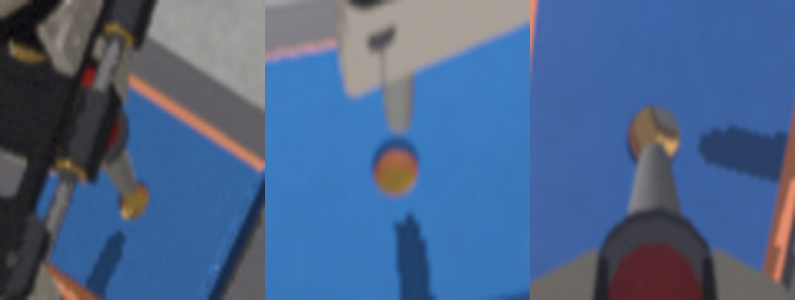

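In both fixed views the tip hangs over the hole, which is 1–2 mm towards −x and −y of it. The wrist view again shows the grey lens at the hole's right. Ease down to just inside the blue plate.

Call:
arm_command(
  deltas=[0,0,0,-0.0005,-0.0015,-0.005,15,0,0,0,-0.0005,-0.0015,-0.01,15,0,0,0,-0.0005,-0.0015,-0.015,15,0,0,0,-0.0005,-0.0015,-0.018,15,0,0,0,-0.0005,-0.0015,-0.02,15,0,0,0,-0.0005,-0.0015,-0.022,15,0,0,0,-0.0005,-0.0015,-0.023,15,0,0,0,-0.0005,-0.0015,-0.023,15,0,0,0,-0.0005,-0.0015,-0.023,15],
)

```text
clock: 7.45
position: [0.545, -0.2049, 0.1579]
ee_rot: [3.114, 0.413, 0.0]
force: [0.4, 0.0, -0.9]
width: 0.231
gripper_force: 50.0
```

Call:
arm_command(
  deltas=[0,0,0,0,0,-0.001,15,0,0,0,0,0,-0.002,15,0,0,0,0,0,-0.003,15,0,0,0,0,0,-0.004,15,0,0,0,0,0,-0.005,15,0,0,0,0,0,-0.005,15,0,0,0,0,0,-0.005,15],
)

```text
clock: 8.15
position: [0.5449, -0.2049, 0.1527]
ee_rot: [-3.114, -0.413, 0.0]
force: [0.7, 0.6, -1.2]
width: 0.232
gripper_force: 50.0
```

Through blue and into copper with no contact. Slide towards the expected bush hole, keeping the tip about 2 mm above the bush.

Call:
arm_command(
  deltas=[0,0,0,0,0,-0.0015,15,0,0,0,0,0,-0.003,15,0,0,0,0.001,-0.001,-0.003,15,0,0,0,0.002,-0.002,-0.003,15,0,0,0,0.003,-0.003,-0.003,15,0,0,0,0.004,-0.004,-0.003,15,0,0,0,0.005,-0.005,-0.003,15,0,0,0,0.0055,-0.0065,-0.003,15,0,0,0,0.0055,-0.0065,-0.003,15,0,0,0,0.0055,-0.0065,-0.003,15],
)

```text
clock: 9.15
position: [0.5503, -0.2115, 0.1496]
ee_rot: [3.114, 0.413, -0.0]
force: [-2.8, 1.9, -2.1]
width: 0.229
gripper_force: 50.0
```

Call:
arm_command(
  deltas=[0,0,0,0,0,-0.0005,15,0,0,0,0,0,-0.001,15,0,0,0,0,0,-0.0015,15,0,0,0,0,0,-0.002,15,0,0,0,0,0,-0.0025,15,0,0,0,0,0,-0.003,15,0,0,0,0,0,-0.003,15,0,0,0,0,0,-0.003,15],
)

```text
clock: 9.95
position: [0.5507, -0.2114, 0.1468]
ee_rot: [3.114, 0.413, 0.001]
force: [-1.6, 2.8, -0.2]
width: 0.229
gripper_force: 50.0
```

Call:
arm_command(
  deltas=[0,0,0,0,0,-0.0005,15,0,0,0,0,0,-0.001,15,0,0,0,0,0,-0.0015,15,0,0,0,0,0,-0.002,15,0,0,0,0,0,-0.0025,15,0,0,0,0,0,-0.003,15,0,0,0,0,0,-0.003,15,0,0,0,0,0,-0.003,15],
)

```text
clock: 10.75
position: [0.5503, -0.2114, 0.1436]
ee_rot: [-3.114, -0.413, 0.0]
force: [-1.5, 3.1, -0.6]
width: 0.232
gripper_force: 50.0
```

The tip is 4 mm below the bush face with no upward force, so it has found the bush's hole. Continue gently, watching for side forces.

Call:
arm_command(
  deltas=[0,0,0,0,0,-0.001,15,0,0,0,0,0,-0.002,15,0,0,0,0,0,-0.003,15,0,0,0,0,0,-0.004,15,0,0,0,0,0,-0.005,15,0,0,0,0,0,-0.006,15,0,0,0,0,0,-0.007,15,0,0,0,0,0,-0.008,15,0,0,0,0,0,-0.008,15,0,0,0,0,0,-0.008,15],
)

```text
clock: 11.75
position: [0.5503, -0.2114, 0.1355]
ee_rot: [-3.114, -0.413, 0.0]
force: [-2.3, 2.1, -2.6]
width: 0.231
gripper_force: 50.0
```

Call:
arm_command(
  deltas=[0,0,0,0,0,-0.001,15,0,0,0,0,0,-0.002,15,0,0,0,0,0,-0.003,15,0,0,0,0,0,-0.004,15,0,0,0,0,0,-0.005,15,0,0,0,0,0,-0.006,15,0,0,0,0,0,-0.006,15,0,0,0,0,0,-0.006,15],
)

```text
clock: 12.55
position: [0.5503, -0.2114, 0.1295]
ee_rot: [-3.114, -0.413, 0.001]
force: [-2.8, 3.0, -2.4]
width: 0.227
gripper_force: 50.0
```

Call:
arm_command(
  deltas=[0,0,0,0,0,-0.001,15,0,0,0,0,0,-0.002,15,0,0,0,0,0,-0.003,15,0,0,0,0,0,-0.004,15,0,0,0,0,0,-0.005,15,0,0,0,0,0,-0.005,15,0,0,0,0,0,-0.005,15],
)

```text
clock: 13.25
position: [0.5505, -0.2112, 0.1246]
ee_rot: [-3.114, -0.413, 0.0]
force: [-1.7, 3.0, -0.7]
width: 0.233
gripper_force: 50.0
```

Call:
arm_command(
  deltas=[0,0,0,0,0,-0.001,15,0,0,0,0,0,-0.002,15,0,0,0,0,0,-0.003,15,0,0,0,0,0,-0.003,15,0,0,0,0,0,-0.003,15],
)

```text
clock: 13.75
position: [0.5506, -0.2111, 0.1217]
ee_rot: [-3.114, -0.413, -0.0]
force: [-2.0, 5.3, 0.1]
width: 0.23
gripper_force: 50.0
```

Side force in +y is growing, so the bush wall is there. Yield towards +y while lowering.

Call:
arm_command(
  deltas=[0,0,0,0,0.0005,0,15,0,0,0,0,0.001,0,15,0,0,0,0,0.0015,0,15,0,0,0,0,0.0015,-0.001,15,0,0,0,0,0.0015,-0.002,15,0,0,0,0,0.0015,-0.003,15,0,0,0,0,0.0015,-0.004,15,0,0,0,0,0.0015,-0.004,15,0,0,0,0,0.0015,-0.004,15],
)

```text
clock: 14.65
position: [0.5505, -0.21, 0.1177]
ee_rot: [3.114, 0.413, 0.0]
force: [-1.5, 0.4, -2.3]
width: 0.233
gripper_force: 50.0
```

Call:
arm_command(
  deltas=[0,0,0,0,0,-0.001,15,0,0,0,0,0,-0.002,15,0,0,0,0,0,-0.003,15,0,0,0,0,0,-0.004,15,0,0,0,0,0,-0.004,15,0,0,0,0,0,-0.004,15],
)

```text
clock: 15.25
position: [0.5503, -0.2099, 0.1136]
ee_rot: [-3.114, -0.413, 0.0]
force: [-1.1, -0.1, -2.6]
width: 0.234
gripper_force: 50.0
```

Call:
arm_command(
  deltas=[0,0,0,0,0,-0.001,15,0,0,0,0,0,-0.002,15,0,0,0,0,0,-0.003,15,0,0,0,0,0,-0.003,15,0,0,0,0,0,-0.003,15],
)

```text
clock: 15.75
position: [0.5504, -0.2098, 0.1106]
ee_rot: [-3.114, -0.413, 0.0]
force: [-1.0, 0.5, -2.2]
width: 0.23
gripper_force: 50.0
```

Call:
arm_command(
  deltas=[0,0,0,0,0,-0.001,15,0,0,0,0,0,-0.002,15,0,0,0,0,0,-0.002,15,0,0,0,0,0,-0.002,15],
)

```text
clock: 16.15
position: [0.5504, -0.2098, 0.1086]
ee_rot: [-3.114, -0.413, 0.0]
force: [-0.6, 0.6, -2.4]
width: 0.229
gripper_force: 50.0
```

Call:
arm_command(
  deltas=[0,0,0,0,0,-0.001,15,0,0,0,0,0,-0.002,15,0,0,0,0,0,-0.003,15,0,0,0,0,0,-0.004,15,0,0,0,0,0,-0.004,15,0,0,0,0,0,-0.004,15],
)

```text
clock: 16.75
position: [0.5504, -0.2097, 0.1046]
ee_rot: [-3.114, -0.413, 0.0]
force: [-0.5, 1.4, -2.3]
width: 0.232
gripper_force: 50.0
```

Call:
arm_command(
  deltas=[0,0,0,0,0,-0.001,15,0,0,0,0,0,-0.002,15,0,0,0,0,0,-0.003,15,0,0,0,0,0,-0.004,15,0,0,0,0,0,-0.004,15,0,0,0,0,0,-0.004,15],
)

```text
clock: 17.35
position: [0.5504, -0.2098, 0.1006]
ee_rot: [-3.114, -0.413, 0.0]
force: [-0.9, 2.5, -1.8]
width: 0.233
gripper_force: 50.0
```

Now about 3 mm to go. Lower in half-millimetre steps until the collar seats.

Call:
arm_command(
  deltas=[0,0,0,0,0,-0.0005,15,0,0,0,0,0,-0.001,15,0,0,0,0,0,-0.0015,15,0,0,0,0,0,-0.002,15,0,0,0,0,0,-0.0025,15,0,0,0,0,0,-0.0025,15,0,0,0,0,0,-0.0025,15],
)

```text
clock: 18.05
position: [0.5505, -0.2098, 0.0982]
ee_rot: [-3.114, -0.413, 0.0]
force: [-1.0, 3.8, 1.2]
width: 0.231
gripper_force: 50.0
```

Call:
arm_command(
  deltas=[0,0,0,0,0,-0.0003,15,0,0,0,0,0,-0.0006,15,0,0,0,0,0,-0.0006,15,0,0,0,0,0,-0.0006,15],
)

```text
clock: 18.45
position: [0.5505, -0.2098, 0.0978]
ee_rot: [3.114, 0.413, 0.0]
force: [-2.0, 4.6, 3.9]
width: 0.228
gripper_force: 50.0
```

Call:
arm_command(
  deltas=[0,0,0,0,0.0003,-0.0003,15,0,0,0,0,0.0003,-0.0005,15,0,0,0,0,0.0003,-0.0005,15,0,0,0,0,0.0003,-0.0005,15],
)

```text
clock: 18.85
position: [0.5506, -0.2098, 0.0977]
ee_rot: [3.114, 0.413, 0.001]
force: [-2.6, 3.9, 6.9]
width: 0.23
gripper_force: 50.0
```

Seated: z has stopped at 0.0977, the value expected for a home collar, and the upward force is building. Release, then rise.

Call:
arm_command(
  deltas=[0,0,0,0,0,0.0005,50,0,0,0,0,0,0.0005,50,0,0,0,0,0,0.0005,50,0,0,0,0,0,0.0005,50,0,0,0,0,0,0.0005,50,0,0,0,0,0,0.0005,50,0,0,0,0,0,0.0005,50,0,0,0,0,0,0.0005,50,0,0,0,0,0,0.02,50,0,0,0,0,0,0.05,50,0,0,0,0,0,0.09,50,0,0,0,0,0,0.13,50,0,0,0,-0.05,0,0.16,50,0,0,0,-0.1,0,0.16,50,0,0,0,-0.1,0,0.16,50,0,0,0,-0.1,0,0.16,50,0,0,0,-0.1,0,0.16,50],
)

```text
clock: 20.55
position: [0.4514, -0.2096, 0.2572]
ee_rot: [3.114, 0.413, 0.002]
force: [0.1, -0.4, -0.4]
width: 0.545
gripper_force: 0.0
```

```bash
python3 - <<'E'
from h import *
s=sensors.observe();print(s['position'],s['width'],s['force'])
w=snap('wrist','w5.png');d=snap('side','d5.png')
u,v=map(int,proj('wrist',[.5505,-.21,.1]));p,q=map(int,proj('side',[.5505,-.21,.1]));print((u,v),(p,q),proj('side',[.5505,-.21,.115]),proj('side',[.5505,-.21,.075]))
cv2.imwrite('pics/c5.png',np.hstack([cv2.resize(d,(400,300)),cv2.resize(d[q-60:q+60,p-80:p+80],(400,300))]))
E
```

```text
[ 0.45139727 -0.20955307  0.25724696] 0.5448099872326162 [ 0.06825357 -0.37559095 -0.38876832]
(309, 82) (251, 358) [250.84085582 349.90388254] [251.69563701 371.07978869]
```

View pics/c5.png

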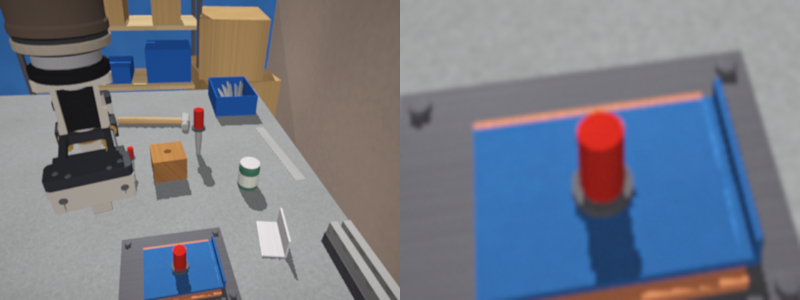

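```bash
python3 - <<'E' | sed -n '/-----/,$p'
from h import *
import m
print('-----')
S=snap('scene','s6.png');D=cv2.imread('pics/d5.png');a={}
for n,I,w in(('scene',S,(270,340,150,230)),('side',D,(320,400,220,290))):
    M=np.zeros(I.shape[:2],bool);M[w[0]:w[1],w[2]:w[3]]=((I[...,2]>70)&(I[...,1]<45)&(I[...,0]<55)&(I[...,2]>2.2*I[...,1]))[w[0]:w[1],w[2]:w[3]]
    s=max(m.comps(M,12),key=lambda t:t[0][4])[0];a[n]=(s[0]+s[2]/2-.5,s[1]+s[3]/2-.5);print(n,s)
    for z0 in (.07,):
        t=np.linspace(0,6.28,40);P=[[.5505+.011*np.cos(k),-.21+.011*np.sin(k),z] for k in t for z in(z0+.005,z0+.045)];Q=np.array([proj(n,p) for p in P]);print('expected box',Q.min(0),Q.max(0))
print(m.tri(a['scene'],a['side']))
E
```

```text
-----
scene [170 309  15  17 161]
expected box [168.15390628 307.87657563] [184.79556757 326.33575618]
side [243 345  17  34 398]
expected box [241.14249422 341.79578192] [260.90314595 379.53322027]
(array([ 0.54998233, -0.20910285,  0.09262055]), np.float64(0.0004593656078230708))
```

The triangulated head height rose by about 3 mm from the rest. Home predicts 2 mm, so it agrees within about 1 mm and matches the force stop. Upright and free, so I'm handing in.

```bash
python3 -c "
from cell import arm
print(arm.sign_off())"
```

```text
the job is handed in; nothing more can be done
None
```

The red-headed pin is through both plates and the bush with its collar home on the blue plate, standing on its own; I handed the job in at about 21 s, and no force reading between moves came near 40 N.

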